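Nest the set of wooden boxes on the packing jig

ROBOT

A 7-joint arm with a two-finger parallel gripper is mounted at the origin on the work surface. World frame = base frame: x ahead of the robot, y to its left, z up, the work surface at z = 0. Lengths are in m, angles in rad, forces in N, time in s.
With the tool pointing down it reaches from about 0.4 to 0.875 m from the base axis. Payload 19.3 kg.
Tool frame: the origin (TCP) lies midway between the tips of the shut fingers; the grasp point (between the pads) lies 19 mm behind it; z points along the fingers, y is the direction in which the jaws open and shut (so a half turn about z gives the same grasp; the last joint's range is limited). The gripper opens to 85 mm and grips with 20 to 120 N. Pads are 22 mm wide; open, the fingers measure 114 mm over their backs; the gripper's body (76 mm by 85 mm) begins 54 mm behind the grasp point. The pads swing forward as they close: fully open they stand 13 mm farther back than shut.
Start: joints at [1.066, 0.521, -0.036, 1.599, 0.021, 1.021, -0.113], TCP at [0.263, -0.567, 0.231] pointing down, gripper open.
Joint ranges: [-2.91, 2.91], [-0.3, 2.13], [-1.5, 1.42], [0.17, 2.43], [-1.26, 4.41], [0.16, 1.93], [-2.52, 2.52]. Speed limits (rad/s): [1.89, 1.89, 2.39, 2.39, 3.01, 3.01, 3.01].

INTERFACE

Orientations are given as [roll, pitch, yaw] about the fixed x, y, z axes, in that order (R = Rz(yaw) Ry(pitch) Rx(roll)).
In Python, from workcell import bot, eyes gives the robot as it stands. The module is installed in compiled form; this text tells all that it offers.
- The arm moves only by the shell command python3 -m jog 'ROWS' [FORCE]. ROWS is JSON, a list of rows, each an object with "delta_pos": the shift along the world's x, y, z in mm, a list of three; "spin": the turn about the world's z in rad; "claw": the closure, from 0 (fully open) to 1 (shut). In form: [{"delta_pos": [tx, ty, tz], "spin": spin, "claw": claw}, ...]. A call has 1 to 8 rows; each row is the pose to reach, as a shift and turn from the pose measured when the call began; what a row does not reach only later rows make up. A row lasts 1/10 s, in which the tool goes at most 50 mm and 8.59 degrees, less where a joint would pass 70% of its speed; a pose out of reach is approached as far as the arm can. A call with a gripper value outside its range is refused whole. The fingers move at their own pace and stop on an object; FORCE is the grip in N (left out, the last holds). Time passes only in rows, so rows that repeat a pose let the fingers close. It gives the time, the measured TCP pose, the force and the opening at its end, in the units of the state.
- bot.observe(): the state, without advancing time (a new reading comes with each control period).
- eyes.grab_frame(name): name is "scene" or "top"; returns the picture (400x640x3 uint8, blue, green, red); there is no depth.
- eyes.camera_params(name): a dict with "fx", "fy", "cx", "cy" (pixels), "origin" and "attitude" of the camera in the world. Camera axes: x right, y up, looking along -z (the intrinsics and any distortion apply to the point x, -y, -z); pixel columns grow to the right and rows downward; lengths in m; the calibration is good to about 2 mm. A picture is of the moment at which its call begins. camera_params takes no time and is no camera call.
- bot.job_done(): hands the job in, once; it reports no verdict.
The state is a dict: "clock": time; "qpos": joint angles; "qd": joint speeds; "joint_efforts": joint torques, N m; "position": TCP position; "tool_rot": TCP orientation; "force": force on the tool from outside, world axes, zero at the start; "moment": the same for the moment, N m; "grip_width": finger opening in m.
Only numpy, scipy, OpenCV 4.12 (cv2) and the standard library are available. Lean on these libraries where they do the work, as an engineer would, in place of code of your own. Each camera call takes 0.05 s, during which the arm holds its last target. There are 200 camera calls.

TASK

Nest the three-box set for packing: the large box lies on its side in the jig, so push the blue box fully home into it, and slide the red box from the bench fully home into the blue one, closed end first, so that each rests against the closed end of the box around it. Leave the large box in its place in the jig, and leave the other things on the bench where they are.

Things in the scene. Friction and masses are not known exactly. Their poses are not given: they have to be found in the camera images.
- large_box_center (a point): Open box on its side, 120 mm long, walls and closed end 5 mm. x points from mouth to closed end (dark panel), z up; this point is the centre of its outside. Light wood, 98 wide, 102 high (inside 88 x 92), 0.3 kg; loose, held by cleats and the end stop of the jig, bottom on the bench. Mouth plane 60 mm from this point towards -x.
- medium_box_center (a point): Open box on its side, 120 mm long, walls and closed end 5 mm. x points from mouth to closed end (dark panel), z up; this point is the centre of its outside. Blue, 80 x 80 (inside 70 x 70), 0.18 kg; starts on the jig's lane, closed end towards the large box. Home: closed ends touch, its centre 5 mm short of the large one's along x, rim 5 mm proud of the large mouth, resting on its lower wall.
- small_box_center (a point): Open box on its side, 120 mm long, walls and closed end 5 mm. x points from mouth to closed end (dark panel), z up; this point is the centre of its outside. Red, 62 x 62, 0.12 kg; starts on the bench (centre 31 mm up), closed end roughly the same way as the others. Home: its centre 5 mm short of the blue one's along x, rim 5 mm proud of the blue rim.
- jig: Fixed wooden jig. Origin on the bench, mid mouth plane of the large box; x along the lane into that box. Lane board: top 13 mm up, x -245 to -24 mm, between guide strips 84 mm apart, tops 21 mm up. Boxes slid on it clear the lower lips ahead (5 mm up large, 10 mm blue when home), then settle. Large box: x 0 to 120 mm, 18 mm high cleats beside it, 50 mm high end stop behind.
- tub: Bystander: white tub with a blue label, 84 mm across, 95 mm high, standing on the bench; origin at the centre of its underside.
- glue: Bystander: white glue bottle, 60 mm across, 170 mm high; origin at the centre of its underside.
- mallet: Bystander: hammer lying on the bench, 270 mm long; origin at its underside, local x along the handle.
- brush: Bystander: brush lying on the bench, 200 mm long; origin at its underside, local x along the handle.
- discs: Bystander: pile of round plywood blanks, 156 mm across, 47 mm high; origin at the centre of its underside.
- offcut: Bystander: wood offcut 160 x 45 x 25 mm; origin at the centre of its underside.
- clamp: Bystander: blue bar clamp with a red handle lying on the bench, 390 mm long, 26 mm high; origin at the underside of its bar.
Things that resemble listed ones, but are neither listed nor needed, are in the scene too. Of the things that look like the part that bears small_box_center, the largest one is meant.

How it is judged:
By the outcome, as a careful person would: the job done as asked, in the order asked, and still so for the second after the job is handed in, with the robot touching nothing.
It also fails if it takes over 64 s, if anything falls off the work surface, if the arm or the gripper's body presses on something with over 40 N, if the wrist force passes 120 N, or if a joint passes its speed limit or range.

## Working session

There is one attempt and no reset: what is moved stays moved. The work goes in short steps, Python scripts to look and compute and a shell command to move; the robot and the scene stay as the last step left them, time stands still between calls to the robot, and variables do not carry over. Pictures are saved under pics/ and viewed, about 8 in all and at most 12, crops included, and the job is handed in when it is done.

```bash
mkdir -p pics; cat > h.py <<'E'
import numpy as np,cv2
from workcell import bot,eyes
def cam(n):
    return eyes.camera_params(n)
E
python3 - <<'E'
from h import *
for n in("scene","top"):
    print(n,cam(n)); cv2.imwrite(f"pics/{n}0.png",eyes.grab_frame(n))
s=bot.observe();print(s)
E
```

```text
scene {'fx': 405.91816988439706, 'fy': 405.91816988439706, 'cx': 320.4464086754878, 'cy': 204.55890225186084, 'origin': array([ 1.46629845, -0.33808819,  0.73180052]), 'attitude': array([0.95231488, 0.01808418, 1.22410811])}
top {'fx': 466.6915934302752, 'fy': 466.6915934302752, 'cx': 317.50292574917756, 'cy': 197.64557583148667, 'origin': array([ 0.25535935, -0.05215977,  1.57301521]), 'attitude': array([ 0.21081079,  0.00285955, -1.59986372])}
{'clock': 0.1, 'qpos': array([ 1.06581063,  0.52192626, -0.03634243,  1.59991464,  0.02122284,
        1.02111911, -0.11282852]), 'qd': array([ 0.00106594, -0.00149241, -0.00143204, -0.00104652,  0.000494  ,
       -0.00079404,  0.0013332 ]), 'joint_efforts': array([ 5.83021130e-03, -9.28496003e+01,  1.98525421e+00, -3.70539558e+01,
        1.82613661e-02,  5.26346281e-03,  1.11434846e-05]), 'position': array([ 0.26311115, -0.56660202,  0.23081369]), 'tool_rot': array([-3.14061431e+00,  8.04227527e-05,  4.34770525e-01]), 'force': array([ 0.3782516 ,  0.87663708, -0.34644188]), 'moment': array([ 0.00902983, -0.01284955,  0.00969298]), 'grip_width': 0.08550047233121472}
```

View pics/scene0.png

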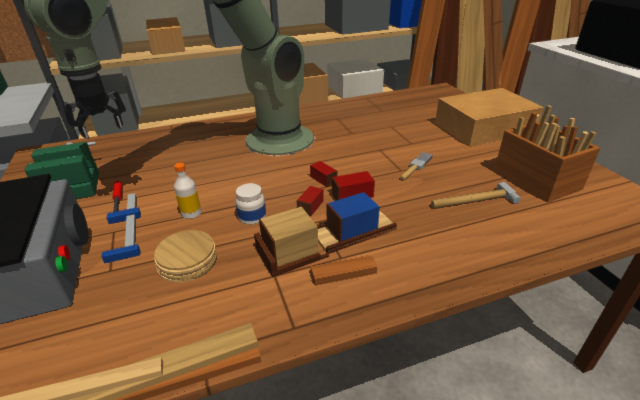

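View pics/top0.png

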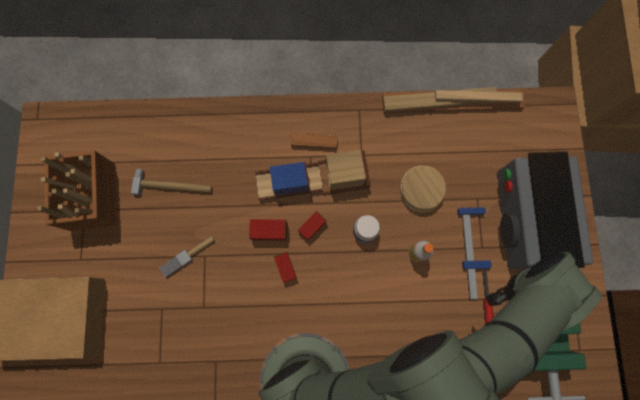

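Top view: red candidates are at (268,230), (313,225) and (285,268). The first looks largest. The blue box is at (290,179) on the lane and the large box at (347,170), with the lane running left to right. Next I measure and take an enlarged crop.

```bash
cat > h.py <<'E'
import numpy as np,cv2
from scipy.spatial.transform import Rotation as Ro
from workcell import bot,eyes
def cast(n,uv,z):
    c=eyes.camera_params(n);R=Ro.from_euler('xyz',c['attitude']).as_matrix()
    uv=np.atleast_2d(uv).astype(float)
    d=np.c_[(uv[:,0]-c['cx'])/c['fx'],-(uv[:,1]-c['cy'])/c['fy'],-np.ones(len(uv))]@R.T
    return c['origin']+d*((z-c['origin'][2])/d[:,2])[:,None]
def proj(n,P):
    c=eyes.camera_params(n);R=Ro.from_euler('xyz',c['attitude']).as_matrix()
    p=(np.atleast_2d(P)-c['origin'])@R
    return np.c_[c['cx']-c['fx']*p[:,0]/p[:,2],c['cy']+c['fy']*p[:,1]/p[:,2]]
def mask(im,col):
    h=cv2.cvtColor(im,cv2.COLOR_BGR2HSV);H,S,V=[h[...,i].astype(int) for i in range(3)]
    if col=='red': m=((H<5)|(H>172))&(S>190)&(V>50)
    if col=='blue': m=(H>105)&(H<130)&(S>150)&(V>40)
    return (m*255).astype(np.uint8)
def blobs(im,col,a=60):
    cs,_=cv2.findContours(mask(im,col),cv2.RETR_EXTERNAL,cv2.CHAIN_APPROX_NONE)
    return [c[:,0] for c in cs if cv2.contourArea(c)>a]
def rect(P):
    (c,s,a)=cv2.minAreaRect((P[:,:2]*1000).astype(np.float32))
    if s[0]<s[1]: s=s[::-1];a+=90
    return np.round(c,1),np.round(s,1),round((a+90)%180-90,1)
E
python3 - <<'E'
from h import *
im=cv2.imread('pics/top0.png');sc=cv2.imread('pics/scene0.png')
h=cv2.cvtColor(im,cv2.COLOR_BGR2HSV)
print([tuple(h[v,u]) for u,v in((268,228),(313,224),(285,268),(290,172),(290,188),(268,237))])
for col,z in(('red',.062),('blue',.093)):
    for n,i in(('top',im),('scene',sc)):
        for b in blobs(i,col): print(col,n,b.mean(0).round(),cv2.contourArea(b),rect(cast(n,b,z)) if n=='top' else '')
a=cv2.resize(im[120:290,235:405],None,fx=4.7,fy=3.5,interpolation=cv2.INTER_CUBIC)
a=cv2.resize(im[145:285,245:385],(560,560),interpolation=cv2.INTER_CUBIC)
b=cv2.resize(sc[150:290,240:400],(640,560),interpolation=cv2.INTER_CUBIC)[:,:]
cv2.imwrite('pics/c1.png',cv2.resize(np.hstack([a,b]),(800,373),interpolation=cv2.INTER_AREA))
E
```

```text
[(np.uint8(3), np.uint8(201), np.uint8(118)), (np.uint8(2), np.uint8(196), np.uint8(116)), (np.uint8(2), np.uint8(182), np.uint8(116)), (np.uint8(111), np.uint8(142), np.uint8(104)), (np.uint8(115), np.uint8(83), np.uint8(52)), (np.uint8(2), np.uint8(197), np.uint8(109))]
red top [488. 310.] 85.5 (array([ 200.1, -583.9]), array([64.2, 22.9]), -1.8)
red top [285. 268.] 246.5 (array([354.3,  54. ]), array([83.3, 41. ]), 19.6)
red top [266. 230.] 488.0 (array([477.4, 110.9]), array([111.2,  62.5]), 88.3)
red top [311. 226.] 221.0 (array([486.4, -35. ]), array([83.6, 42. ]), -46.4)
red scene [ 64. 252.] 102.5 
red scene [312. 198.] 322.0 
red scene [117. 191.] 113.0 
red scene [354. 185.] 696.5 
red scene [321. 172.] 291.5 
blue scene [120. 253.] 335.0 
blue scene [250. 215.] 149.5 
blue scene [124. 215.] 228.5 
blue scene [355. 216.] 1354.0 
blue scene [405.  12.] 721.0
```

View pics/c1.png

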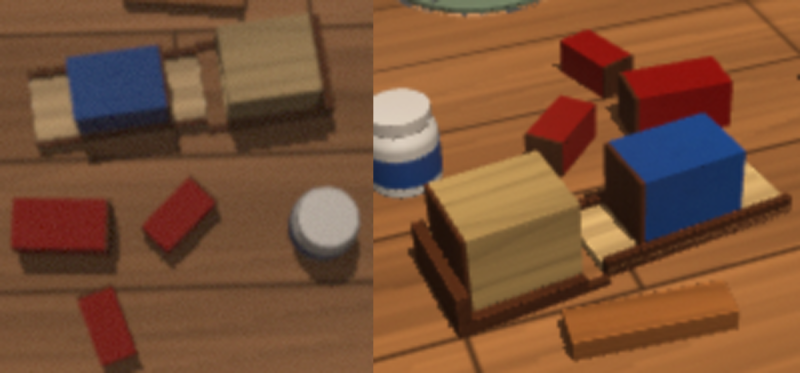

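The crop shows three red boxes. The one at top (268,230), scene (354,185), measures about 120x62 mm. The other two, at (313,225) and (285,268), are about 83x42, so the first is meant. Its dark closed end faces the large box side (-y), as required. Next I measure the top faces.

```bash
python3 - <<'E'
from h import *
ims={n:[eyes.grab_frame(n).astype(np.float32) for _ in range(3)] for n in('top','scene')}
ims={n:np.mean(v,0).astype(np.uint8) for n,v in ims.items()}
for n in ims: cv2.imwrite(f'pics/{n}avg.png',ims[n])
def big(n,roi,cond):
    x0,y0,x1,y1=roi;k=6
    im=cv2.resize(ims[n][y0:y1,x0:x1],None,fx=k,fy=k,interpolation=cv2.INTER_LINEAR)
    h=cv2.cvtColor(im,cv2.COLOR_BGR2HSV).astype(int)
    m=(cond(h[...,0],h[...,1],h[...,2])*255).astype(np.uint8)
    m=cv2.morphologyEx(cv2.morphologyEx(m,cv2.MORPH_CLOSE,np.ones((9,9))),cv2.MORPH_OPEN,np.ones((9,9)))
    cs,_=cv2.findContours(m,cv2.RETR_EXTERNAL,cv2.CHAIN_APPROX_NONE)
    c=max(cs,key=cv2.contourArea)[:,0]
    return (c+.5)/k-.5+np.array([x0,y0])
vis=cv2.resize(ims['top'][140:260,245:385],None,fx=5,fy=5,interpolation=cv2.INTER_CUBIC)
for nm,roi,z,f in(('red',(240,212,294,250),.062,lambda H,S,V:((H<6)|(H>170))&(S>150)&(V>70)),
  ('blueT',(262,155,318,205),.093,lambda H,S,V:(H>100)&(H<130)&(S>110)&(V>75)),
  ('blueAll',(262,155,318,205),.093,lambda H,S,V:(H>100)&(H<135)&(S>60)),
  ('large',(322,145,375,200),.102,lambda H,S,V:(H>13)&(H<30)&(V>95)&(S<150))):
    c=big('top',roi,f);P=cast('top',c,z)
    print(nm,rect(P),cv2.boundingRect(c.astype(np.float32)))
    ap=cv2.approxPolyDP(c.astype(np.float32),2.,True)[:,0];print(np.c_[ap,cast('top',ap,z)[:,:2]*1000].round(1).tolist())
    cv2.polylines(vis,[((c-[245,140]+.5)*5).astype(np.int32)],True,(0,255,0),1)
cv2.imwrite('pics/c2.png',vis)
E
```

```text
red (array([479.2, 111.2]), array([115.7,  63.3]), 87.6) (248, 219, 37, 20)
[[249.8, 219.9, 510.6, 167.0], [249.9, 237.8, 451.9, 166.4], [283.9, 238.1, 447.5, 55.8], [283.4, 219.8, 507.9, 56.6]]
blueT (array([647.8,  37.1]), array([111.1,  77.1]), -83.2) (270, 162, 37, 28)
[[302.9, 163.1, 689.9, -12.5], [270.9, 167.1, 679.4, 93.1], [273.8, 189.1, 604.8, 84.5], [306.1, 184.4, 617.3, -21.2]]
blueAll (array([641.3,  36.4]), array([115.6,  94.9]), -83.4) (269, 162, 38, 32)
[[302.9, 162.1, 693.3, -12.5], [269.9, 167.1, 679.5, 96.4], [275.8, 193.1, 591.2, 78.1], [306.2, 188.9, 602.2, -21.4]]
large (array([ 667.7, -147.5]), array([130.6, 119.2]), -81.9) (324, 147, 42, 42)
[[360.6, 147.8, 734.1, -204.0], [325.8, 153.6, 717.5, -88.5], [326.9, 164.1, 681.5, -91.2], [324.4, 169.9, 662.0, -82.4], [327.8, 188.2, 600.2, -91.2], [331.4, 183.2, 616.5, -103.6], [365.4, 177.4, 632.8, -214.8]]
```

View pics/c2.png

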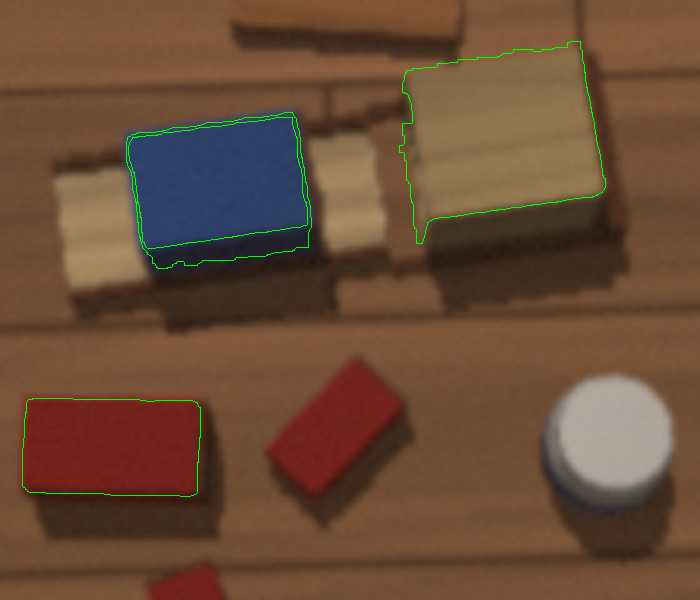

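```bash
python3 - <<'E'
from h import *
c=np.array([[55,175],[74,290],[377,133],[387,248]])/5+[245,140]-.1
P=cast('top',c,.013)*1000;print(P.round(1))
a=(P[0]+P[1])/2;b=(P[2]+P[3])/2;print(a,b,np.linalg.norm(b-a),np.degrees(np.arctan2(*(b-a)[1::-1])),np.linalg.norm(P[1]-P[0]),np.linalg.norm(P[3]-P[2]))
im=cv2.imread('pics/sceneavg.png')
cv2.imwrite('pics/c3.png',cv2.resize(im[160:280,245:405],None,fx=5,fy=5,interpolation=cv2.INTER_CUBIC))
E
```

```text
[[675.8 153.1  13. ]
 [594.2 140.2  13. ]
 [699.3 -70.3  13. ]
 [617.3 -74.7  13. ]]
[634.9985703  146.61657604  13.        ] [658.27739475 -72.49718062  13.        ] 220.34686751783863 -83.9355978469155 82.69928930349603 82.1555223754266
```

View pics/c3.png

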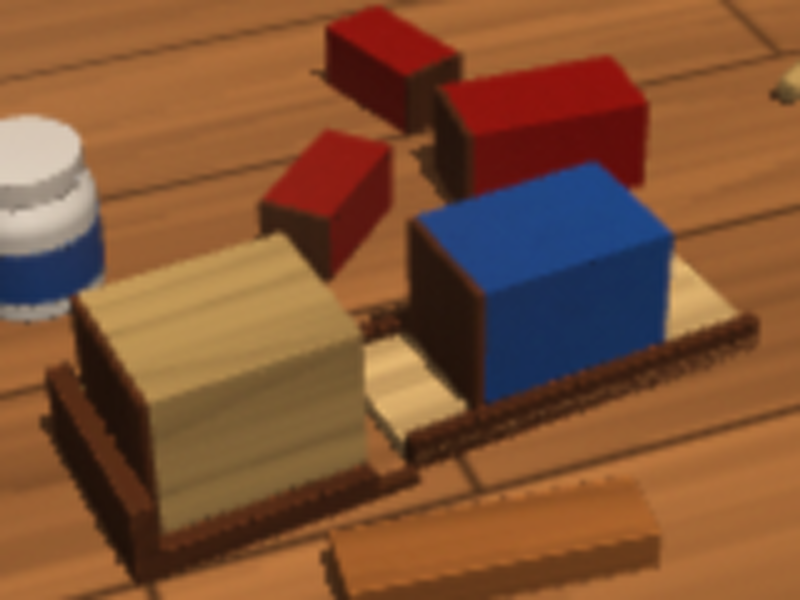

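```bash
python3 - <<'E'
from h import *
def q(nm,p,z):
    P=cast('scene',np.array(p)/5+[245,160]-.1,z)*1000
    m=(P[0]+P[1])/2;f=(P[2]+P[3])/2
    print(nm,'mouth',m.round(1),'end',f.round(1),'L',np.linalg.norm(f-m).round(1),'W',np.linalg.norm(P[0]-P[1]).round(1),np.linalg.norm(P[2]-P[3]).round(1),'yaw',np.degrees(np.arctan2(*(f-m)[1::-1])).round(1))
q('large',[[283,235],[362,345],[75,298],[152,403]],.102)
q('blue',[[595,163],[672,238],[412,218],[484,292]],.093)
q('red',[[610,57],[648,102],[436,87],[473,138]],.062)
E
```

```text
large mouth [673.1 -94.6 102. ] end [ 682.7 -206.7  102. ] L 112.6 W 103.2 95.7 yaw -85.1
blue mouth [647.7  94.3  93. ] end [657.9 -19.1  93. ] L 113.9 W 81.0 76.4 yaw -84.9
red mouth [487.  170.9  62. ] end [482.7  54.4  62. ] L 116.5 W 57.8 62.9 yaw -92.1
```

Axis estimate from both views: the mouth centre is near (664,-95) mm and the lane yaw about -83.5°. The blue rim is at y≈92 and the red centre near (482,110). The plan is to push the blue box on both side-wall rims with part-open jaws, so I move behind it first.

```bash
python3 -m jog '[{"delta_pos":[60,110,70],"spin":0.2,"claw":0},{"delta_pos":[120,222,75],"spin":0.5,"claw":0.1},{"delta_pos":[375,706,75],"spin":1.249,"claw":0.15},{"delta_pos":[375,706,75],"spin":1.249,"claw":0.15},{"delta_pos":[375,706,75],"spin":1.249,"claw":0.15},{"delta_pos":[375,706,75],"spin":1.249,"claw":0.15},{"delta_pos":[375,706,75],"spin":1.249,"claw":0.15},{"delta_pos":[375,706,75],"spin":1.249,"claw":0.15}]' 30
```

```text
clock: 1.2
position: [0.448, -0.2192, 0.2843]
tool_rot: [3.141, 0.001, 1.641]
force: [1.3, -0.6, -0.2]
grip_width: 0.0724
```

```bash
python3 -m jog '[{"delta_pos":[190,358,15],"spin":0.043,"claw":0.17},{"delta_pos":[190,358,15],"spin":0.043,"claw":0.17},{"delta_pos":[190,358,15],"spin":0.043,"claw":0.17},{"delta_pos":[190,358,15],"spin":0.043,"claw":0.17},{"delta_pos":[190,358,15],"spin":0.043,"claw":0.17},{"delta_pos":[190,358,15],"spin":0.043,"claw":0.17},{"delta_pos":[190,358,15],"spin":0.043,"claw":0.17},{"delta_pos":[190,358,15],"spin":0.043,"claw":0.17}]'
python3 -m jog '[{"delta_pos":[0,0,0],"spin":0,"claw":0.17}]'
```

```text
clock: 2.0
position: [0.6352, 0.1339, 0.2991]
tool_rot: [3.141, 0.001, 1.683]
force: [0.6, -1.4, 1.0]
grip_width: 0.0706
clock: 2.1
position: [0.6358, 0.1409, 0.2985]
tool_rot: [3.141, -0.003, 1.69]
force: [-1.3, -0.2, -0.2]
grip_width: 0.0713
```

```bash
python3 -m jog '[{"delta_pos":[1,-1,-50],"spin":-0.006,"claw":0.17},{"delta_pos":[1,-1,-100],"spin":-0.006,"claw":0.17},{"delta_pos":[1,-1,-150],"spin":-0.006,"claw":0.17},{"delta_pos":[1,-1,-190],"spin":-0.006,"claw":0.17},{"delta_pos":[1,-1,-220],"spin":-0.006,"claw":0.17},{"delta_pos":[1,-1,-240],"spin":-0.006,"claw":0.17},{"delta_pos":[1,-1,-254],"spin":-0.006,"claw":0.17},{"delta_pos":[1,-1,-254],"spin":-0.006,"claw":0.17}]'
python3 - <<'E'
from h import *
a=eyes.grab_frame('top');b=eyes.grab_frame('scene')
a=cv2.resize(a[135:235,245:385],(700,500),interpolation=cv2.INTER_CUBIC)
cv2.imwrite('pics/c4.png',np.vstack([cv2.resize(a,(420,300)),cv2.resize(b[160:280,280:448],(420,300),interpolation=cv2.INTER_CUBIC)]))
E
```

```text
clock: 2.9
position: [0.636, 0.1397, 0.0429]
tool_rot: [-3.14, -0.002, 1.684]
force: [-0.5, -0.3, -0.4]
grip_width: 0.0709
```

View pics/c4.png

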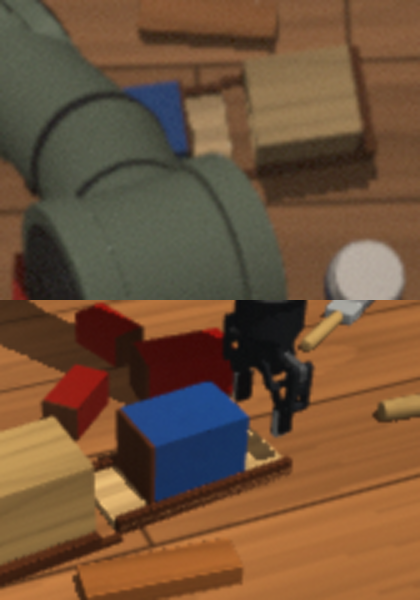

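The fingers stand behind the blue rim, level with both side walls (scene crop tip at about (280,430)). Pushing along the lane.

```bash
python3 -m jog '[{"delta_pos":[2,-20,2],"spin":0,"claw":0.17},{"delta_pos":[5,-40,2],"spin":0,"claw":0.17},{"delta_pos":[7,-60,2],"spin":0,"claw":0.17},{"delta_pos":[9,-80,2],"spin":0,"claw":0.17},{"delta_pos":[11,-95,2],"spin":0,"claw":0.17},{"delta_pos":[13,-110,2],"spin":0,"claw":0.17},{"delta_pos":[14,-125,2],"spin":0,"claw":0.17},{"delta_pos":[16,-140,2],"spin":0,"claw":0.17}]'
python3 - <<'E'
from h import *
print(bot.observe()['moment'])
b=eyes.grab_frame('scene');a=eyes.grab_frame('top')
cv2.imwrite('pics/c5.png',cv2.resize(b[150:290,240:410],None,fx=4,fy=4,interpolation=cv2.INTER_CUBIC))
E
```

```text
clock: 3.8
position: [0.6534, -0.0006, 0.0476]
tool_rot: [3.14, -0.003, 1.684]
force: [-0.1, 3.5, 2.5]
grip_width: 0.0708
[ 0.71782654  0.03881071 -0.02463039]
```

View pics/c5.png

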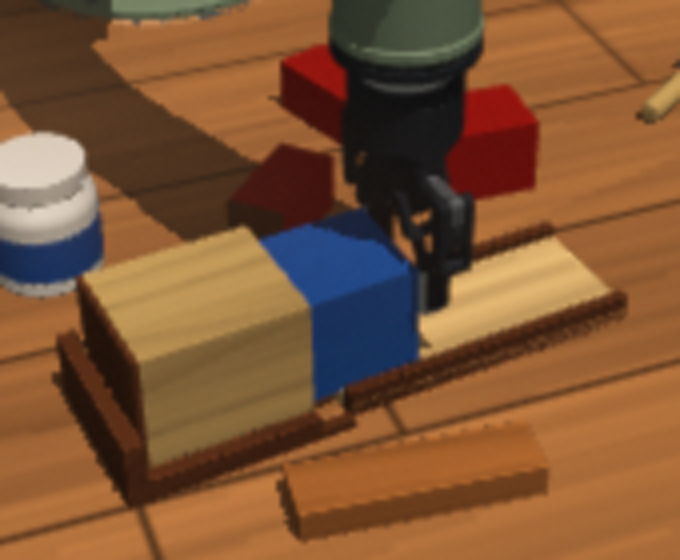

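The blue box has entered the large mouth and is roughly half in, with the fingers on its rim at about (420,270). Pushing on, slower.

```bash
python3 -m jog '[{"delta_pos":[1,-10,0],"spin":0,"claw":0.17},{"delta_pos":[2,-20,0],"spin":0,"claw":0.17},{"delta_pos":[3,-30,0],"spin":0,"claw":0.17},{"delta_pos":[4,-40,0],"spin":0,"claw":0.17},{"delta_pos":[6,-50,0],"spin":0,"claw":0.17},{"delta_pos":[7,-58,0],"spin":0,"claw":0.17},{"delta_pos":[7,-64,0],"spin":0,"claw":0.17}]'
python3 -m jog '[{"delta_pos":[0,-3,0],"spin":0,"claw":0.17},{"delta_pos":[1,-6,0],"spin":0,"claw":0.17}]'
```

```text
clock: 4.6
position: [0.6602, -0.0683, 0.0468]
tool_rot: [3.142, -0.001, 1.68]
force: [0.8, 1.8, -1.7]
grip_width: 0.0706
clock: 4.8
position: [0.661, -0.0745, 0.0467]
tool_rot: [-3.141, -0.001, 1.68]
force: [-0.4, 2.0, -1.3]
grip_width: 0.0709
```

```bash
for i in 1 2 3; do python3 -m jog '[{"delta_pos":[0.2,-2,0],"spin":0,"claw":0.17},{"delta_pos":[0.3,-3,0],"spin":0,"claw":0.17}]'|grep -E "pos|force"; done
```

```text
position: [0.661, -0.0762, 0.0466]
force: [-2.3, 8.5, -0.9]
position: [0.6608, -0.0766, 0.0463]
force: [-3.7, 14.5, -0.7]
position: [0.6605, -0.0767, 0.046]
force: [-4.5, 15.8, -1.1]
```

The blue box stopped with a sharp force rise at y=-76.7 (I predicted about -79), so it is home against the closed end. Backing off and moving above the red box.

```bash
python3 -m jog '[{"delta_pos":[-2,20,0],"spin":0,"claw":0.17},{"delta_pos":[-4,40,30],"spin":0,"claw":0.1},{"delta_pos":[-10,55,75],"spin":-0.05,"claw":0},{"delta_pos":[-40,85,110],"spin":-0.15,"claw":0},{"delta_pos":[-80,120,110],"spin":-0.15,"claw":0},{"delta_pos":[-120,155,110],"spin":-0.15,"claw":0},{"delta_pos":[-150,190,110],"spin":-0.15,"claw":0},{"delta_pos":[-178,217,110],"spin":-0.15,"claw":0}]'
python3 -m jog '[{"delta_pos":[0,0,0],"spin":0,"claw":0},{"delta_pos":[0,0,0],"spin":0,"claw":0}]' 
python3 - <<'E'
from h import *
b=eyes.grab_frame('scene')
cv2.imwrite('pics/c6.png',cv2.resize(b[120:280,240:420],None,fx=4,fy=3.6,interpolation=cv2.INTER_CUBIC))
E
```

```text
clock: 6.2
position: [0.4811, 0.1416, 0.1565]
tool_rot: [-3.14, -0.009, 1.536]
force: [0.6, 0.9, 0.0]
grip_width: 0.0854
clock: 6.4
position: [0.4809, 0.1423, 0.157]
tool_rot: [-3.141, -0.008, 1.538]
force: [0.9, -0.3, -0.2]
grip_width: 0.0855
```

View pics/c6.png

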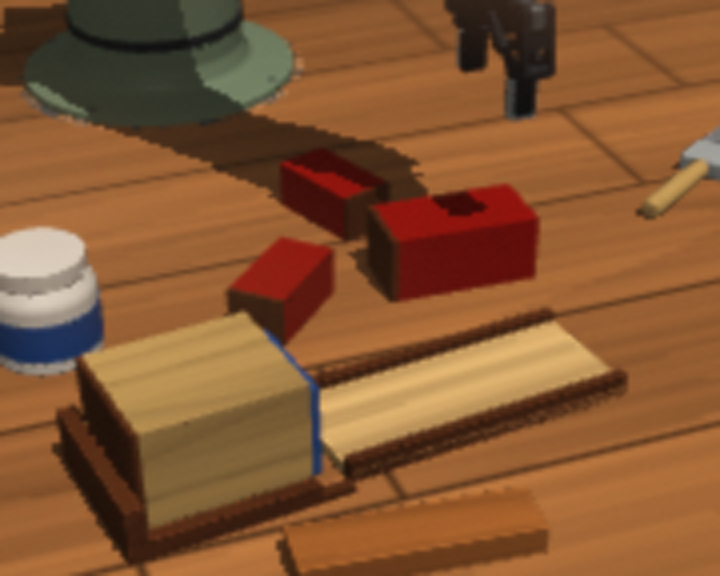

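```bash
python3 - <<'E'
from h import *
f=lambda p,z:(cast('scene',np.array(p)/[4,3.6]+[240,120]-.1,z)*1000).round(1)
P=f([[555,323],[610,373],[345,462],[350,380]],.013);print('lane',P)
print('far strip top ends',f([[548,311],[318,376]],.021),'near',f([[625,374],[346,460]],.021))
print('blue rim',f([[263,328],[318,382]],.085))
print('large',f([[244,314],[313,388],[80,356],[145,432]],.102))
R=f([[512,185],[537,220],[370,208],[398,243]],.062);print('red',R,R.mean(0))
E
```

```text
lane [[599.6 146.2  13. ]
 [674.  152.5  13. ]
 [705.1 -60.8  13. ]
 [615.4 -23.5  13. ]]
far strip top ends [[592.1 143.6  21. ]
 [612.  -46.3  21. ]] near [[687.8 156.3  21. ]
 [711.8 -62.5  21. ]]
blue rim [[621.  -87.5  85. ]
 [695.4 -74.9  85. ]]
large [[ 622.1 -100.4  102. ]
 [ 720.8  -86.9  102. ]
 [ 632.6 -214.   102. ]
 [ 728.5 -196.3  102. ]]
red [[459.2 174.5  62. ]
 [519.2 167.4  62. ]
 [453.7  54.7  62. ]
 [513.5  54.1  62. ]] [486.4   112.675  62.   ]
```

```bash
python3 - <<'E'
from h import *
a=np.mean([eyes.grab_frame('top').astype(float) for _ in range(3)],0).astype(np.uint8)
cv2.imwrite('pics/top7.png',a)
cv2.imwrite('pics/c7.png',cv2.resize(a[140:215,245:385],None,fx=5.7,fy=5.7,interpolation=cv2.INTER_CUBIC))
E
```

```text
(no output)
```

View pics/c7.png

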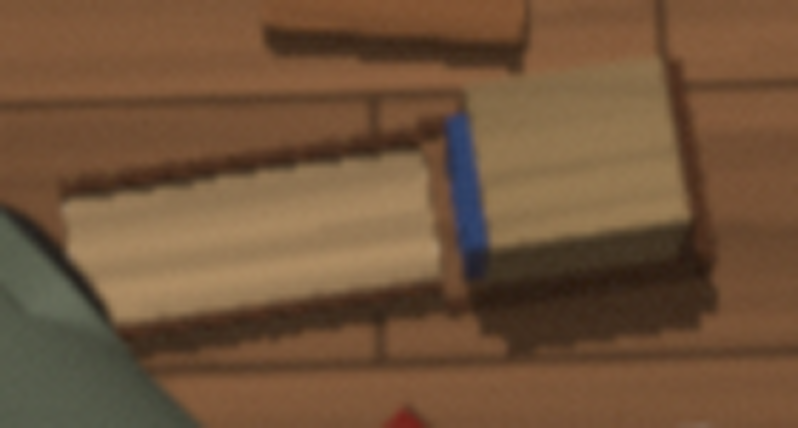

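The crop shows the blue rim as a strip from (448,116) to (485,275), slightly proud of the large mouth. The empty lane runs between edges (65,198)-(425,152) and (115,322)-(438,280).

```bash
python3 - <<'E'
from h import *
f=lambda p,z:(cast('top',np.array(p)/5.7+[245,140]-.1,z)*1000).round(1)
F=f([[65,198],[425,152]],.013);N=f([[115,322],[438,280]],.013);print(F,N)
for Q in(F,N): d=Q[1]-Q[0];print('yaw',np.degrees(np.arctan2(d[1],d[0])),'x at y=-60,100',[Q[0,0]+d[0]/d[1]*(y-Q[0,1]) for y in(-60,100)])
print('blue far corner',f([[448,116],[466,113]],.085),f([[469,88],[657,56],[690,220],[487,248]],.102))
E
```

```text
[[676.7 151.7  13. ]
 [699.1 -67.4  13. ]] [[598.9 121.8  13. ]
 [619.  -72.8  13. ]]
yaw -84.16256631809914 x at y=-60,100 [np.float64(698.3434504792333), np.float64(681.985623003195)]
yaw -84.10289971957168 x at y=-60,100 [np.float64(617.6779033915725), np.float64(601.1516957862282)]
blue far corner [[700.  -80.7  85. ]
 [701.5 -91.3  85. ]] [[ 711.3  -93.   102. ]
 [ 727.4 -202.3  102. ]
 [ 629.1 -216.4  102. ]
 [ 616.1 -100.1  102. ]]
```

The axis is confirmed: x=641.6 at y=100, x≈660.5 at y=-84, yaw about -83.8°. Grasping the red box.

```bash
python3 -m jog '[{"delta_pos":[1,0,-50],"spin":0,"claw":0},{"delta_pos":[1,0,-90],"spin":0,"claw":0},{"delta_pos":[1,0,-120],"spin":0,"claw":0},{"delta_pos":[1,0,-133],"spin":0,"claw":0},{"delta_pos":[1,0,-133],"spin":0,"claw":0.2},{"delta_pos":[1,0,-133],"spin":0,"claw":0.5},{"delta_pos":[1,0,-133],"spin":0,"claw":0.5},{"delta_pos":[1,0,-133],"spin":0,"claw":0.5}]' 40
python3 -m jog '[{"delta_pos":[0,0,0],"spin":0,"claw":0.5},{"delta_pos":[0,0,0],"spin":0,"claw":0.5},{"delta_pos":[0,0,15],"spin":0,"claw":0.5},{"delta_pos":[0,0,40],"spin":0,"claw":0.5},{"delta_pos":[0,0,65],"spin":0,"claw":0.5}]' 40
```

```text
clock: 7.4
position: [0.4836, 0.1407, 0.0246]
tool_rot: [3.141, -0.009, 1.534]
force: [-0.1, -0.3, -1.0]
grip_width: 0.0616
clock: 7.9
position: [0.4833, 0.1408, 0.0904]
tool_rot: [-3.141, -0.009, 1.534]
force: [1.2, -0.3, -0.5]
grip_width: 0.0614
```

```bash
python3 -m jog '[{"delta_pos":[25,-10,5],"spin":0.03,"claw":0.5},{"delta_pos":[60,-30,5],"spin":0.07,"claw":0.5},{"delta_pos":[100,-60,5],"spin":0.1,"claw":0.5},{"delta_pos":[135,-85,5],"spin":0.145,"claw":0.5},{"delta_pos":[164,-101,5],"spin":0.145,"claw":0.5},{"delta_pos":[164,-101,5],"spin":0.145,"claw":0.5},{"delta_pos":[164,-101,-15],"spin":0.145,"claw":0.5},{"delta_pos":[164,-101,-35],"spin":0.145,"claw":0.5}]'
python3 -m jog '[{"delta_pos":[0,0,0],"spin":0,"claw":0.5}]'
python3 - <<'E'
from h import *
a=eyes.grab_frame('top');b=eyes.grab_frame('scene')
cv2.imwrite('pics/c8.png',np.hstack([cv2.resize(a[140:215,285:385],(400,300),interpolation=cv2.INTER_CUBIC),cv2.resize(b[180:270,270:390],(400,300),interpolation=cv2.INTER_CUBIC)]))
E
```

```text
clock: 8.7
position: [0.6473, 0.0399, 0.0552]
tool_rot: [3.141, -0.009, 1.679]
force: [0.6, 0.4, -0.5]
grip_width: 0.0613
clock: 8.8
position: [0.6456, 0.0399, 0.0531]
tool_rot: [-3.138, -0.009, 1.679]
force: [-1.3, -0.1, -0.3]
grip_width: 0.0616
```

View pics/c8.png

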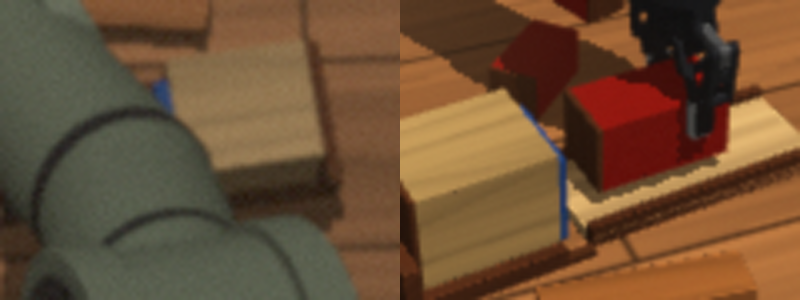

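The red box hangs level over the lane, in line with the blue mouth (scene crop front at about (600,150)). Lowering and inserting.

```bash
python3 -m jog '[{"delta_pos":[2,0,-8],"spin":0,"claw":0.5},{"delta_pos":[2,0,-14],"spin":0,"claw":0.5},{"delta_pos":[2,0,-14],"spin":0,"claw":0.5},{"delta_pos":[3,-10,-14],"spin":0,"claw":0.5},{"delta_pos":[4,-20,-14],"spin":0,"claw":0.5},{"delta_pos":[5,-30,-14],"spin":0,"claw":0.5},{"delta_pos":[6,-40,-14],"spin":0,"claw":0.5}]'
python3 -m jog '[{"delta_pos":[1,-8,0],"spin":0,"claw":0.5},{"delta_pos":[2,-16,0],"spin":0,"claw":0.5}]'
```

```text
clock: 9.6
position: [0.6533, -0.0013, 0.0417]
tool_rot: [3.141, -0.009, 1.678]
force: [0.5, 0.2, -1.2]
grip_width: 0.0617
clock: 9.8
position: [0.6554, -0.0186, 0.0418]
tool_rot: [3.141, -0.009, 1.678]
force: [0.3, -0.4, -1.5]
grip_width: 0.0614
```

```bash
python3 -m jog '[{"delta_pos":[0,-2,-3],"spin":0,"claw":0.5},{"delta_pos":[0,-8,-3],"spin":0,"claw":0.5},{"delta_pos":[1,-16,-3],"spin":0,"claw":0.5},{"delta_pos":[2,-24,-3],"spin":0,"claw":0.5},{"delta_pos":[2,-32,-3],"spin":0,"claw":0.5},{"delta_pos":[3,-40,-3],"spin":0,"claw":0.5}]'
```

```text
clock: 10.4
position: [0.6583, -0.0593, 0.0388]
tool_rot: [3.141, -0.009, 1.678]
force: [-0.4, 0.8, -0.6]
grip_width: 0.0614
```

```bash
python3 -m jog '[{"delta_pos":[0,0,0],"spin":0,"claw":0.2},{"delta_pos":[0,0,0],"spin":0,"claw":0},{"delta_pos":[0,0,0],"spin":0,"claw":0},{"delta_pos":[0,0,20],"spin":0,"claw":0},{"delta_pos":[0,0,65],"spin":0,"claw":0.1},{"delta_pos":[-4,40,65],"spin":0,"claw":0.36},{"delta_pos":[-8,78,65],"spin":0,"claw":0.36},{"delta_pos":[-8,78,65],"spin":0,"claw":0.36}]' 30
python3 -m jog '[{"delta_pos":[0,0,-30],"spin":0,"claw":0.36},{"delta_pos":[0,0,-58],"spin":0,"claw":0.36},{"delta_pos":[0,0,-58],"spin":0,"claw":0.36}]' 
python3 - <<'E'
from h import *
b=eyes.grab_frame('scene')
cv2.imwrite('pics/c9.png',cv2.resize(b[180:270,270:390],None,fx=5,fy=5,interpolation=cv2.INTER_CUBIC))
E
```

```text
clock: 11.2
position: [0.6498, 0.0257, 0.1047]
tool_rot: [3.14, -0.012, 1.685]
force: [0.8, -0.1, -0.5]
grip_width: 0.0545
clock: 11.5
position: [0.6476, 0.026, 0.0435]
tool_rot: [-3.138, -0.012, 1.686]
force: [-0.7, -0.9, -0.3]
grip_width: 0.0549
```

View pics/c9.png

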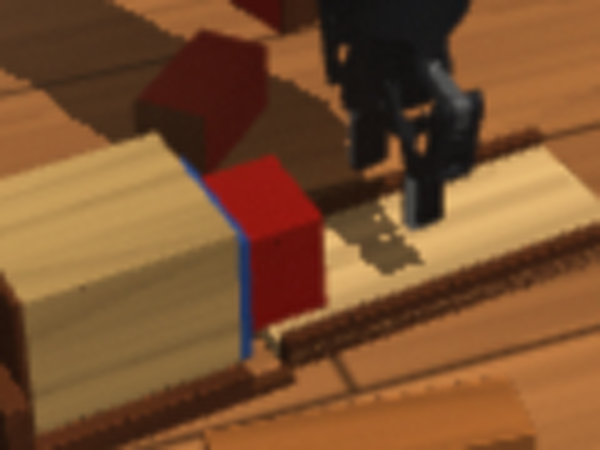

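The red box sits halfway into the blue one, with the fingers behind its rim (tips at about (365,165) and (420,215)). Pushing it home.

```bash
python3 -m jog '[{"delta_pos":[2,-15,0],"spin":-0.01,"claw":0.36},{"delta_pos":[4,-28,0],"spin":-0.01,"claw":0.36},{"delta_pos":[5,-40,0],"spin":-0.01,"claw":0.36},{"delta_pos":[7,-52,0],"spin":-0.01,"claw":0.36},{"delta_pos":[8,-64,0],"spin":-0.01,"claw":0.36},{"delta_pos":[9,-74,0],"spin":-0.01,"claw":0.36},{"delta_pos":[10,-84,0],"spin":-0.01,"claw":0.36}]'
python3 -m jog '[{"delta_pos":[0,-3,0],"spin":0,"claw":0.36},{"delta_pos":[1,-6,0],"spin":0,"claw":0.36}]'
for i in 1 2 3 4; do python3 -m jog '[{"delta_pos":[0.2,-2,0],"spin":0,"claw":0.36},{"delta_pos":[0.3,-3,0],"spin":0,"claw":0.36}]'|grep -E "pos|force"; done
```

```text
clock: 12.25
position: [0.6588, -0.0588, 0.0457]
tool_rot: [-3.14, -0.012, 1.675]
force: [0.1, 0.5, -0.8]
grip_width: 0.0548
clock: 12.45
position: [0.6597, -0.0651, 0.0456]
tool_rot: [-3.14, -0.013, 1.675]
force: [0.3, 0.9, -0.5]
grip_width: 0.0546
position: [0.66, -0.0675, 0.0456]
force: [-0.4, 1.4, -0.5]
position: [0.6604, -0.0702, 0.0456]
force: [-0.5, 2.6, -0.6]
position: [0.6607, -0.0732, 0.0456]
force: [-0.5, 4.2, 0.3]
position: [0.6605, -0.074, 0.0454]
force: [-4.6, 15.7, -0.1]
```

```bash
for i in 1 2; do python3 -m jog '[{"delta_pos":[0.3,-3,0],"spin":0,"claw":0.36},{"delta_pos":[0.4,-4,0],"spin":0,"claw":0.36}]'|grep -E "pos|force"; done
python3 -m jog '[{"delta_pos":[-2,20,0],"spin":0,"claw":0.36},{"delta_pos":[-4,40,10],"spin":0,"claw":0.36},{"delta_pos":[-7,65,50],"spin":0,"claw":0.36},{"delta_pos":[-12,110,90],"spin":0,"claw":0.36},{"delta_pos":[-60,150,130],"spin":0,"claw":0.36},{"delta_pos":[-110,180,150],"spin":0,"claw":0.36},{"delta_pos":[-150,220,160],"spin":0,"claw":0.36},{"delta_pos":[-180,250,160],"spin":0,"claw":0.36}]'
python3 - <<'E'
from h import *
b=eyes.grab_frame('scene');a=eyes.grab_frame('top')
cv2.imwrite('pics/top10.png',a);cv2.imwrite('pics/scene10.png',b)
cv2.imwrite('pics/c10.png',np.vstack([cv2.resize(b[195:275,250:350],(640,400)[:1]+(330,),interpolation=cv2.INTER_CUBIC),cv2.resize(a[140:200,300:400],(640,270),interpolation=cv2.INTER_CUBIC)]))
E
```

```text
position: [0.6602, -0.0741, 0.0453]
force: [-6.6, 22.1, 2.4]
position: [0.6598, -0.0741, 0.0452]
force: [-7.6, 23.0, 1.8]
clock: 14.45
position: [0.5085, 0.1494, 0.2009]
tool_rot: [-3.14, -0.025, 1.683]
force: [0.6, 1.3, -0.2]
grip_width: 0.0544
```

View pics/c10.png

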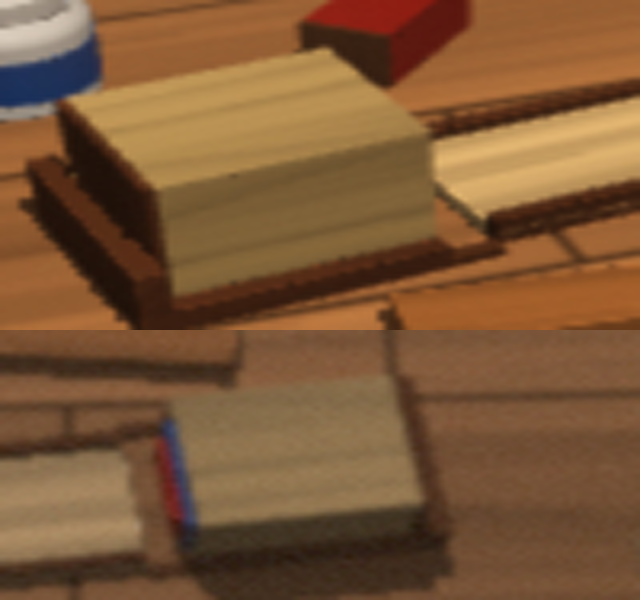

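The top view shows a blue strip at (178,480) and a red strip at (168,485) of similar width, both proud of the large mouth. In the scene view no blue shows any more. Between the two stops the blue box moved on about 2-3 mm, so I check the protrusions numerically.

```bash
python3 - <<'E'
from h import *
a=np.mean([eyes.grab_frame('top').astype(np.float32) for _ in range(6)],0);o=cv2.imread('pics/top7.png').astype(np.float32)
u=np.array([np.cos(np.radians(-83.7)),np.sin(np.radians(-83.7))]);n=np.array([-u[1],u[0]])
m=np.array([.6615,-.0935])
for nm,im in(('before',o),('now',a)):
    print(nm)
    for lats in((-.02,-.01,0,.01,.02),):
        for s in np.arange(-22,8,2):
            px=np.array([proj('top',np.r_[m+u*s/1000+n*l,.08])[0] for l in lats]).astype(np.float32)
            v=cv2.remap(im,px[None,:,0],px[None,:,1],cv2.INTER_LINEAR)[0].mean(0);print(s,v.round())
E
```

```text
before
-22 [ 54.  80. 114.]
-20 [ 54.  79. 113.]
-18 [ 55.  76. 108.]
-16 [61. 72. 98.]
-14 [70. 65. 79.]
-12 [81. 61. 61.]
-10 [91. 60. 51.]
-8 [99. 63. 47.]
-6 [102.  65.  47.]
-4 [103.  65.  49.]
-2 [102.  67.  52.]
0 [98. 72. 64.]
2 [90. 81. 85.]
4 [ 83.  94. 110.]
6 [ 80. 107. 129.]
now
-22 [ 54.  81. 115.]
-20 [ 53.  80. 115.]
-18 [ 53.  79. 115.]
-16 [ 51.  77. 114.]
-14 [ 48.  72. 111.]
-12 [ 42.  62. 106.]
-10 [ 35.  50. 103.]
-8 [ 33.  42. 104.]
-6 [ 39.  40. 104.]
-4 [55. 45. 94.]
-2 [74. 53. 78.]
0 [86. 64. 72.]
2 [87. 77. 83.]
4 [ 82.  91. 106.]
6 [ 79. 104. 126.]
```

The numbers are corrected for camera parallax (lower lip seen about 4 mm early, large top edge 1.3 mm late). The blue rim is about 4.5 mm proud of the large mouth, and the red about 4.7 mm proud of the blue. The finger stop gives a total of 9.7 mm against 10 expected, so both boxes are home. I make a last check that nothing else moved, then hand in.

```bash
python3 - <<'E'
from h import *
b=np.mean([eyes.grab_frame('scene').astype(np.float32) for _ in range(3)],0);o=cv2.imread('pics/sceneavg.png').astype(np.float32)
g=lambda i:cv2.cvtColor(i.astype(np.float32),cv2.COLOR_BGR2GRAY)
for nm,(x0,y0,x1,y1) in dict(large=(254,205,322,272),offcut=(308,256,380,284),tub=(232,180,268,225),glue=(172,160,204,220),discs=(150,228,220,280),clamp=(100,200,142,264),mallet=(428,180,522,210),brush=(398,150,436,182),red2=(296,186,325,214),red3=(308,160,338,182)).items():
    A,B=g(o)[y0:y1,x0:x1],g(b)[y0:y1,x0:x1]
    (dx,dy),r=cv2.phaseCorrelate(A,B);print(nm,round(dx,2),round(dy,2),'resp',round(r,2),'diff',np.abs(A-B).mean().round(1))
print(bot.observe()['force'].round(1)); print(bot.job_done())
E
```

```text
large -0.15 -0.01 resp 0.99 diff 1.3
offcut -0.01 -0.01 resp 1.0 diff 0.5
tub -0.1 0.47 resp 1.01 diff 0.9
glue 0.02 -0.03 resp 1.0 diff 0.5
discs 0.01 0.01 resp 1.0 diff 0.6
clamp 0.5 -0.01 resp 1.0 diff 0.5
mallet -0.02 0.0 resp 1.01 diff 0.5
brush -0.04 -0.01 resp 0.99 diff 0.5
red2 -0.22 0.08 resp 0.99 diff 1.0
red3 0.86 0.38 resp 0.54 diff 23.9
[ 0.9 -0.2 -0.1]
the job is handed in; nothing more can be done
None
```

The three boxes are nested, and I handed the job in at about 15 s on the robot's clock. I pushed the blue box into the large one by its side rims. Then I gripped the largest red box, slid it closed end first into the blue one, and pushed both to a hard stop at 23 N.

**Final checks**
- **Fit:** After allowing for viewing angle, the blue rim is about 4.5 mm proud of the large mouth and the red about 4.7 mm proud of the blue. The finger stop position gives 9.7 mm in total, against 10 mm expected.
- **Other things:** The large box and the seven listed bystanders shifted by no more than 0.5 pixel in the scene picture. The arm was clear, with no force on the tool.

**What disagreed**
- **Blue box:** It was not quite home after its own push. That push stopped at about 16 N, and I called it home. Pictures taken before the red box went in suggest it was still some 2–5 mm short. The final push through the red box took it the rest of the way.
- **Unneeded small red box:** The one at scene pixel (321,172) failed the picture comparison (difference 23.9, where everything else was 1.3 or less). I put this down to the arm or its shadow crossing that area, since I never moved near that box, but I did not confirm it.

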